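Find the parts tin with the loose piece by shaking, and hold it out

ROBOT

A 6-joint arm with a two-finger parallel gripper is mounted at the origin on a cart in front of the work surface, level with it; the furniture and walls round the work are solid. World frame = base frame: x ahead of the robot, y to its left, z up, the work surface at z = 0. Lengths are in m, angles in rad, forces in N, time in s.
With the tool pointing down it reaches from about 0.35 to 0.85 m from the base axis. Payload 8.1 kg.
Tool frame: the origin (TCP) lies between the finger pads; the fingertips stand 19 mm ahead of it and the grasp point (between the pads) is the TCP; z points along the fingers, y is the line along which they close (so a half turn about z gives the same grasp; the last joint's range is limited). The gripper opens to 93 mm and grips with 3 to 60 N. Pads are 15 mm wide; open, the fingers measure 128 mm over their backs; the gripper's body (75 mm by 188 mm) begins 65 mm behind the grasp point.
Start: joints at [-1.421, 0.13, 1.488, -0, 1.523, -0.085], TCP at [0.14, -0.584, 0.238] pointing down, gripper open.
Joint ranges: [-2.96, 2.96], [-0.89, 2.26], [0.02, 2.5], [-1.34, 4.48], [0, 2.73], [-2.66, 2.66]. Speed limits (rad/s): [2.39, 2.39, 2.79, 3.14, 3.14, 3.14].

INTERFACE

Orientations are given as a unit quaternion [x, y, z, w].
In Python, from workcell import read_state, get_image, close_job, masks_of, spot_point gives the robot as it stands.
- The arm moves only by the tool play_rows, never from a script. Its argument "moves" is a list of rows, each an object with "delta_pos": the shift along the tool's x, y, z scaled (see below), a list of three; "angular": the turn, a rotation vector about the tool's x, y, z scaled (see below), a list of three; "fingers": the finger opening in mm, from 0 to 93. In form: [{"delta_pos": [dx, dy, dz], "angular": [rx, ry, rz], "fingers": fingers}, ...]. A call has 1 to 12 rows; each row shifts and turns the commanded pose from where the row before left it, along the tool's axes as they then stand; what a row does not reach is not made up. The controller multiplies each number of a shift by 400 mm and each number of a turn by pi rad. A row lasts 1/12 s, in which the tool goes at most 41.7 mm and 7.16 degrees, less where a joint would pass 70% of its speed; a pose out of reach is approached as far as the arm can. A call with a number of a shift or a turn outside -1 to 1 is refused whole. A call with a gripper value outside its range is refused whole. The fingers move at their own pace and stop on an object; the grip force is fixed at half the most. Time passes only in rows, so rows that do not move let the fingers close. It gives the time, the measured TCP pose, the force, the opening and the grip force at its end, in the units of the state.
- read_state(): the state, without advancing time (a new reading comes with each control period).
- get_image(name): name is "scene" or "top" or "wrist"; returns a dict with "img" (420x560x3 uint8, red, green, blue), "fx", "fy", "cx", "cy" (pixels), "rvec" (rotation vector, rad) and "tvec" (3), from world to camera coordinates, as OpenCV has them; the wrist camera has in their place "T_tool_cam" (4x4, takes a point from camera to tool coordinates, whose origin is the TCP and whose axes are the flange's). Camera axes: x right, y down, z forward; pixel columns grow to the right and rows downward; lengths in m; the calibration is good to about 2 mm. The wrist camera is an equidistant fisheye: a pixel r from the principal point sees the ray r / f radians off the axis. A picture is of the moment at which its call begins: read the wrist's pose just before it. There is no depth.
- close_job(): hands the job in; it is judged then, once.
Trained networks look in a picture, given as the dict that the camera call returned (one of the last four; its "shot" number tells which), for a name from the list of things; names that differ only in an ending like _2 or _b are one class to them, and where a whole thing is asked for, a point or a joint stands for the part that bears it (a point fixed in the world has none). Each returns a list of dicts, best first, with "p" (0 to 1); they miss things now and then, are a little off and sometimes report something else, mostly with a low value. They report only what shows in the picture. A call takes as long as a camera call.
- masks_of(picture, name): "pixels" (420x560 bool, what is visible of it) and "bbox" ([left, top, right, bottom] in pixels, round what is visible of it).
- spot_point(picture, name): "at" ([column, row] in pixels: a listed point, or the origin of a listed thing).
The state is a dict: "time_s": time; "joint_pos": joint angles; "qd": joint speeds; "joint_efforts": joint torques, N m; "eef_pos": TCP position; "tcp_rot": TCP orientation; "wrist_force": force on the tool from outside, world axes, zero at the start; "torque": the same for the moment, N m; "grip_width": finger opening in m; "grip_force": force on a finger pad.
Only numpy, scipy, OpenCV 4.12 (cv2) and the standard library are available. Lean on these libraries where they do the work, as an engineer would, in place of code of your own. Each camera call takes 0.05 s, during which the arm holds its last target. There are 200 camera calls.

TASK

Three identical closed parts tins stand in the bays of a rack; two are packed tight, but in one a steel shaft key has come loose and slides about. Lift a tin out and shake or rock it end to end to feel for the loose key; put a quiet tin fully back into a bay, right way up, and try the next, until you have shaken the one that rattles. Finish while still gripping the rattling tin, holding it still and level, lid up, straight ahead of the robot, at least half a metre out and 20 cm above the bench, with the other two home in the rack and everything else left where it lies.

Things in the scene. Friction and masses are not known exactly. Their poses are not given: they have to be found in the camera images.
- rack: Fixed steel rack, 182 mm (x) by 296 mm (y); origin under its centre. Plate 4 mm thick, 12 mm lips at both x ends. Three bays side by side, 100 mm apart along y, long side along x. Four corner angles, 17 mm above the plate, hold a tin with 2.5 mm play all round; both long sides are open for fingers over the middle 110 mm.
- bay_0 (a point): Centre of the right-hand bay (-100 mm along the rack's y), on the top of the base plate, 4 mm above the bench. Axes as the rack's: a tin lies with its x along this x, either way round.
- bay_1 (a point): Centre of the middle bay (0 along the rack's y), on the top of the base plate, 4 mm above the bench. Axes as the rack's: a tin lies with its x along this x, either way round.
- bay_2 (a point): Centre of the left-hand bay (+100 mm along the rack's y), on the top of the base plate, 4 mm above the bench. Axes as the rack's: a tin lies with its x along this x, either way round.
- tin_a_mid (a point): Centre, half-way up, of a closed grey-painted tin, one of three that look alike: 150 (x) by 44 (y) by 52 mm, lid up, shut for good, 0.25 to 0.65 kg with or without the key. Stands in a bay. A loose 0.15 kg key slides 47 mm either way along x when tipped 0.5 rad or jerked, and stays there when level, shifting the balance up to 0.07 N m; a quiet tin balances at its middle. Any tin may rattle.
- tin_b_mid (a point): Centre, half-way up, of a closed grey-painted tin, one of three that look alike: 150 (x) by 44 (y) by 52 mm, lid up, shut for good, 0.25 to 0.65 kg with or without the key. Stands in a bay. A loose 0.15 kg key slides 47 mm either way along x when tipped 0.5 rad or jerked, and stays there when level, shifting the balance up to 0.07 N m; a quiet tin balances at its middle. Any tin may rattle.
- tin_c_mid (a point): Centre, half-way up, of a closed grey-painted tin, one of three that look alike: 150 (x) by 44 (y) by 52 mm, lid up, shut for good, 0.25 to 0.65 kg with or without the key. Stands in a bay. A loose 0.15 kg key slides 47 mm either way along x when tipped 0.5 rad or jerked, and stays there when level, shifting the balance up to 0.07 N m; a quiet tin balances at its middle. Any tin may rattle.
- spanner_1: Bystander, leave where it is: spanner, 131x19x6 mm, lying along the right-hand side of the rack. Origin at the centre of its underside.
- ring_4: Bystander, leave where it is: brass ring, 36 mm across and 18 mm high, in front of the rack. Origin at the centre of its underside.
- rotor_1: Bystander, leave where it is: turbine rotor, 60 mm across and 31 mm high, behind the rack. Origin at the centre of its underside.
- bolt: Bystander, leave where it is: M12 bolt standing on its head, 20 mm across and 38 mm high, behind the rack. Origin at the centre of its underside.
- blue_box: Bystander, leave where it is: card box, 55x85x23 mm, lying towards the robot's right. Origin at the centre of its underside.

How it is judged:
By the outcome, as a careful person would: the job done as asked, in the order asked, and still so for the second after the job is handed in, while the arm keeps its last pose, push and grip.
It also fails if it takes over 72 s, if anything falls off the work surface, if the arm or the gripper's body presses on something with over 40 N, if the wrist force passes 120 N, or if a joint passes its speed limit or range.

## Working session

There is one attempt and no reset: what is moved stays moved. The work goes in short steps, Python scripts to look and compute and a tool call to move; the robot and the scene stay as the last step left them, time stands still between calls to the robot, and variables do not carry over. Pictures are saved under pics/ and viewed, at most 10 in all, crops included, and the job is handed in when it is done.

Besides the shell and the picture viewer there is one more tool, called after "Request:" as name(argument=value, ...) on one line, values as JSON. play_rows: Moves the arm, as the interface text tells. Shifts and turns lie within -1 to 1; 1 stands for 400 mm of shift or pi rad of turn. Its arguments: {"type":"object","properties":{"moves":{"type":"array","items":{"type":"object","properties":{"delta_pos":{"type":"array","items":{"type":"number"}},"angular":{"type":"array","items":{"type":"number"}},"fingers":{"type":"number"}}}}},"required":["moves"]}

```bash
mkdir -p pics; cat > h.py <<'E'
import numpy as np,cv2
from scipy.spatial.transform import Rotation as R
from workcell import *
def ray(im,uv):
    Rm=cv2.Rodrigues(np.array(im["rvec"],float))[0];t=np.array(im["tvec"],float)
    d=Rm.T@np.array([(uv[0]-im["cx"])/im["fx"],(uv[1]-im["cy"])/im["fy"],1]);return -Rm.T@t,d
def onz(im,uv,z):
    o,d=ray(im,uv);return o+d*(z-o[2])/d[2]
def wray(im,uv,st):
    f=im["fx"];p=np.array([uv[0]-im["cx"],uv[1]-im["cy"]]);r=np.hypot(*p);th=r/f
    d=np.array([*(p/max(r,1e-9)*np.sin(th)),np.cos(th)]);T=np.array(im["T_tool_cam"])
    Rt=R.from_quat(st["tcp_rot"]);return Rt.apply(T[:3,3])+st["eef_pos"],Rt.apply(T[:3,:3]@d)
def wonz(im,uv,st,z):
    o,d=wray(im,uv,st);return o+d*(z-o[2])/d[2]
def save(im,n): cv2.imwrite("pics/"+n,im["img"][:,:,::-1])
E
python3 - <<'E'
from h import *
s=read_state()
for k in s: print(k,np.round(s[k],4))
for c in("scene","top"):
    im=get_image(c);save(im,c+".png")
    for n,z in(("bay_0",.004),("bay_1",.004),("bay_2",.004),("tin_a_mid",.03),("rack",0),("spanner_1",0),("ring_4",0),("rotor_1",0),("bolt",0),("blue_box",0)):
        for r in spot_point(im,n)[:3]: print(c,n,round(r["p"],2),np.round(r["at"]),np.round(onz(im,r["at"],z),4))
E
```

```text
time_s 0.0
joint_pos [-1.4214  0.1311  1.4893  0.      1.523  -0.0854]
qd [ 0.0001 -0.0012 -0.0008  0.0012  0.0009 -0.0003]
joint_efforts [-2.90000e-03 -5.59859e+01 -4.91755e+01  7.62000e-02  3.51000e-02
 -2.00000e-04]
eef_pos [ 0.1395 -0.583   0.2366]
tcp_rot [ 9.931e-01  1.171e-01 -0.000e+00 -9.000e-04]
wrist_force [ 0.0669 -0.4609 -0.5816]
torque [ 0.004   0.0377 -0.0246]
grip_force 0.0
grip_width 0.0928
scene bay_0 0.96 [318. 256.] [ 0.6087 -0.2085  0.004 ]
scene bay_0 0.69 [357. 247.] [ 0.5399 -0.1278  0.004 ]
scene bay_0 0.56 [293. 243.] [ 0.5849 -0.2821  0.004 ]
scene bay_1 0.96 [318. 256.] [ 0.6087 -0.2085  0.004 ]
scene bay_1 0.69 [357. 247.] [ 0.5399 -0.1278  0.004 ]
scene bay_1 0.56 [293. 243.] [ 0.5849 -0.2821  0.004 ]
scene bay_2 0.96 [318. 256.] [ 0.6087 -0.2085  0.004 ]
scene bay_2 0.69 [357. 247.] [ 0.5399 -0.1278  0.004 ]
scene bay_2 0.56 [293. 243.] [ 0.5849 -0.2821  0.004 ]
scene tin_a_mid 0.59 [291. 231.] [ 0.5695 -0.2926  0.03  ]
scene rack 0.55 [298. 242.] [ 0.5709 -0.2736  0.    ]
scene spanner_1 0.56 [262. 206.] [ 0.4453 -0.4288  0.    ]
scene ring_4 0.7 [359.
[... 745 characters left out ...]
_mid 0.74 [243. 205.] [ 0.579  -0.2782  0.03  ]
top rack 0.93 [247. 210.] [ 0.5719 -0.2824  0.    ]
top rack 0.66 [251. 145.] [ 0.7307 -0.2935  0.    ]
top spanner_1 0.81 [308. 262.] [ 0.448  -0.4225  0.    ]
top ring_4 0.65 [206. 180.] [ 0.6467 -0.1875  0.    ]
top ring_4 0.48 [176. 233.] [ 0.5219 -0.1195  0.    ]
top ring_4 0.24 [252. 145.] [ 0.7307 -0.2954  0.    ]
top rotor_1 0.95 [250. 146.] [ 0.7282 -0.2918  0.    ]
top rotor_1 0.31 [211. 186.] [ 0.631  -0.1993  0.    ]
top bolt 0.46 [291. 168.] [ 0.6724 -0.388   0.    ]
top blue_box 0.96 [372. 281.] [ 0.4038 -0.5681  0.    ]
top blue_box 0.67 [281. 232.] [ 0.5194 -0.3619  0.    ]
top blue_box 0.22 [246. 207.] [ 0.5793 -0.2822  0.    ]
```

View pics/top.png

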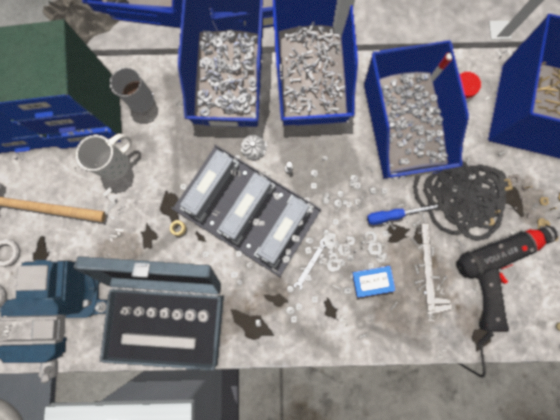

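View pics/scene.png

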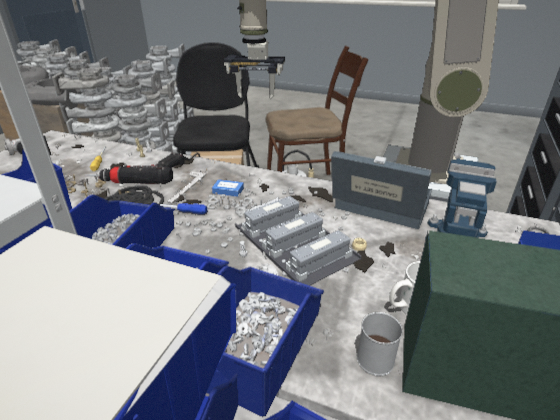

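The top view shows the rack near (247,208), with tins at about (205,185), (245,207) and (285,230). Its y axis is at about 55.6°. The scene view agrees. I'll turn the tool and go above the middle bay.

Request:
play_rows(moves=[{"delta_pos": [0, 0, 0], "angular": [0, 0, 0.038], "fingers": 93}, {"delta_pos": [0, 0, 0], "angular": [0, 0, 0.038], "fingers": 93}, {"delta_pos": [0, 0, 0], "angular": [0, 0, 0.038], "fingers": 93}, {"delta_pos": [0, 0, 0], "angular": [0, 0, 0.038], "fingers": 93}, {"delta_pos": [0, 0, 0], "angular": [0, 0, 0.038], "fingers": 93}, {"delta_pos": [0, 0, 0], "angular": [0, 0, 0.038], "fingers": 93}, {"delta_pos": [0, 0, 0], "angular": [0, 0, 0.038], "fingers": 93}, {"delta_pos": [0.0337, -0.0886, 0], "angular": [0, 0, 0], "fingers": 93}, {"delta_pos": [0.0337, -0.0886, 0], "angular": [0, 0, 0], "fingers": 93}, {"delta_pos": [0.0337, -0.0886, 0], "angular": [0, 0, 0], "fingers": 93}, {"delta_pos": [0.0337, -0.0886, 0], "angular": [0, 0, 0], "fingers": 93}, {"delta_pos": [0.0337, -0.0886, 0], "angular": [0, 0, 0], "fingers": 93}])

```text
time_s: 2.1
eef_pos: [0.2965, -0.4744, 0.2378]
tcp_rot: [0.955, -0.296, 0.0, 0.0]
wrist_force: [0.2, -1.0, -0.2]
grip_width: 0.093
grip_force: 0.0
```

Request:
play_rows(moves=[{"delta_pos": [0.0337, -0.0886, 0], "angular": [0, 0, 0], "fingers": 93}, {"delta_pos": [0.0337, -0.0886, 0], "angular": [0, 0, 0], "fingers": 93}, {"delta_pos": [0.0337, -0.0886, 0], "angular": [0, 0, 0], "fingers": 93}, {"delta_pos": [0.0337, -0.0886, 0], "angular": [0, 0, 0], "fingers": 93}, {"delta_pos": [0.0337, -0.0886, 0], "angular": [0, 0, 0], "fingers": 93}, {"delta_pos": [0.0337, -0.0886, 0], "angular": [0, 0, 0], "fingers": 93}, {"delta_pos": [0.0337, -0.0886, 0], "angular": [0, 0, 0], "fingers": 93}, {"delta_pos": [0.0337, -0.0886, 0], "angular": [0, 0, 0], "fingers": 93}, {"delta_pos": [0.0337, -0.0886, 0], "angular": [0, 0, 0], "fingers": 93}, {"delta_pos": [0, 0, 0], "angular": [0, 0, 0], "fingers": 93}, {"delta_pos": [0, 0, 0], "angular": [0, 0, 0], "fingers": 93}])

```text
time_s: 3.02
eef_pos: [0.5771, -0.2792, 0.2371]
tcp_rot: [0.956, -0.294, -0.0, -0.0]
wrist_force: [-0.7, -0.0, -0.2]
grip_width: 0.0927
grip_force: 0.0
```

```bash
python3 - <<'E'
from h import *
s=read_state();print(s["eef_pos"],s["joint_pos"],s["wrist_force"],s["torque"])
im=get_image("wrist");save(im,"w1.png")
for n,z in(("bay_0",.004),("tin_a_mid",.03),("rack",0)):
    for r in spot_point(im,n)[:4]: print(n,round(r["p"],2),np.round(r["at"]),np.round(wonz(im,r["at"],s,z),4))
for r in masks_of(im,"tin_a_mid")[:5]:
    m=r["pixels"].astype(np.uint8);print("mask",round(r["p"],2),r["bbox"],m.sum())
    c=max(cv2.findContours(m,0,1)[0],key=cv2.contourArea)[:,0]
    w=np.array([wonz(im,p,s,.056)[:2] for p in c])
    b=cv2.minAreaRect((w*1000).astype(np.float32));print("  rect",np.round(b[0],1),np.round(b[1],1),b[2])
E
```

```text
[ 0.57707034 -0.27922568  0.23708933] [-5.30619142e-01  2.41785635e-01  1.36399264e+00  1.69221142e-05
  1.53652961e+00  1.63754813e+00] [-0.69888517 -0.02739995 -0.22888433] [-0.00249176  0.04406028  0.0276907 ]
tin_a_mid 0.78 [286. 191.] [ 0.5689 -0.2822  0.03  ]
mask 0.7 [262.2, 119.2, 306.3, 261.6] 5699
  rect [ 575.1 -283.4] [ 43.9 151.8] 56.71986389160156
```

View pics/w1.png

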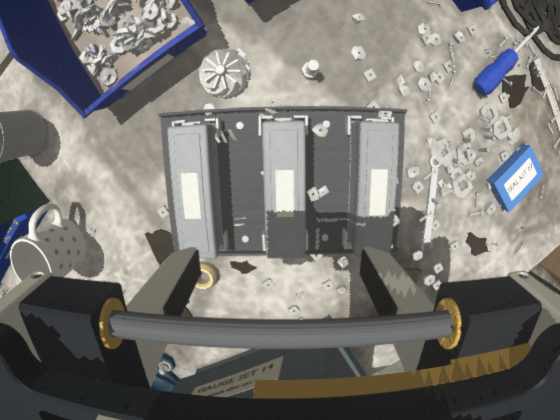

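The wrist view shows three tins with their tops centred near (193,190), (285,190) and (378,188). The back lip of the rack runs from (160,112) to (406,109). I'll compute the pose from these.

```bash
python3 - <<'E'
from h import *
s=read_state()
im=get_image("wrist")
for n in("tin_b_mid","tin_c_mid","rack"):
  for r in masks_of(im,n)[:4]: 
    m=r["pixels"].astype(np.uint8)
    c=max(cv2.findContours(m,0,1)[0],key=cv2.contourArea)[:,0]
    w=np.array([wonz(im,p,s,.056 if n!="rack" else .014)[:2] for p in c])
    b=cv2.minAreaRect((w*1000).astype(np.float32));print(n,round(r["p"],2),np.round(r["bbox"]),"  rect",np.round(b[0],1),np.round(b[1],1),b[2])
a,b=[wonz(im,p,s,.016)[:2] for p in((160,113),(406,109))]
print("lip",a,b,np.degrees(np.arctan2(*(a-b)[::-1])),np.linalg.norm(a-b))
# label-centre / side edges of tins on lid
for p,q in(((188,122),(197,256)),((284,121),(285,258)),((380,122),(373,256)),):
    a,b=[wonz(im,x,s,.056)[:2] for x in(p,q)];print((a+b)/2,np.linalg.norm(a-b),np.degrees(np.arctan2(*(a-b)[::-1])))
g=im["img"][100:270,150:420,::-1];cv2.imwrite("pics/w2.png",cv2.resize(g,None,fx=2.9,fy=2.9,interpolation=2))
E
```

```text
tin_b_mid 0.57 [164. 126. 221. 258.]   rect [ 626.3 -204.8] [ 53.5 150.2] 56.69046401977539
tin_c_mid 0.72 [342. 121. 395. 258.]   rect [ 523.9 -363.4] [ 55.4 150.6] 56.70114517211914
rack 0.72 [158. 108. 408. 255.]   rect [ 573.8 -283.6] [291.  180.8] 56.936519622802734
lip [ 0.7257424  -0.21620178] [ 0.56704919 -0.45645464] 56.55420888637455 0.2879322264417018
[ 0.62850182 -0.2049307 ] 0.14907127272646917 -34.572555782702835
[ 0.57123332 -0.28593231] 0.14887294283960578 -33.89548410690415
[ 0.51575388 -0.36909931] 0.14985276620232202 -33.16265202821542
```

View pics/w2.png

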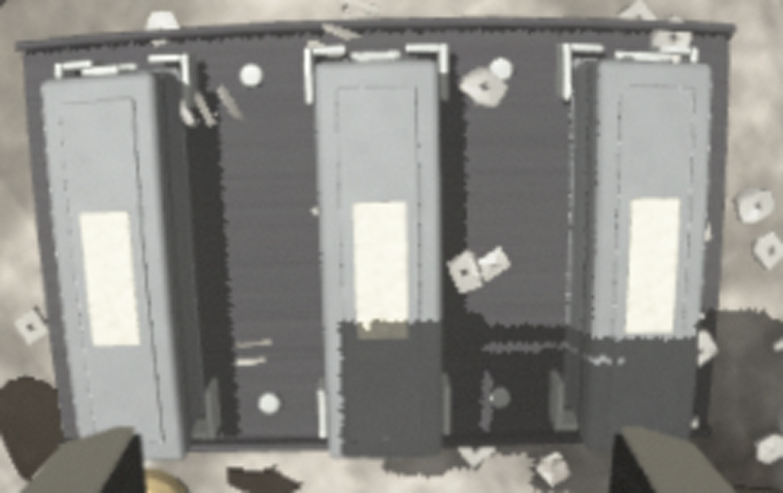

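The centre tin fits at about (0.573, -0.285) with the rack's y axis at 56.6°. I'll grip the middle tin.

Request:
play_rows(moves=[{"delta_pos": [0, 0.018, 0.04], "angular": [0, 0, -0.0044], "fingers": 93}, {"delta_pos": [0, 0, 0.085], "angular": [0, 0, 0], "fingers": 93}, {"delta_pos": [0, 0, 0.085], "angular": [0, 0, 0], "fingers": 93}, {"delta_pos": [0, 0, 0.085], "angular": [0, 0, 0], "fingers": 93}, {"delta_pos": [0, 0, 0.085], "angular": [0, 0, 0], "fingers": 93}, {"delta_pos": [0, 0, 0.08], "angular": [0, 0, 0], "fingers": 93}, {"delta_pos": [0, 0, 0.05], "angular": [0, 0, 0], "fingers": 93}, {"delta_pos": [0, 0, 0], "angular": [0, 0, 0], "fingers": 93}, {"delta_pos": [0, 0, 0], "angular": [0, 0, 0], "fingers": 93}, {"delta_pos": [0, 0, 0], "angular": [0, 0, 0], "fingers": 40}, {"delta_pos": [0, 0, 0], "angular": [0, 0, 0], "fingers": 40}, {"delta_pos": [0, 0, 0], "angular": [0, 0, 0], "fingers": 40}])

```text
time_s: 4.47
eef_pos: [0.5733, -0.2879, 0.0364]
tcp_rot: [0.957, -0.289, 0.002, 0.001]
wrist_force: [-0.3, 0.6, -0.2]
grip_width: 0.0775
grip_force: 0.0
```

Request:
play_rows(moves=[{"delta_pos": [0, 0, 0], "angular": [0, 0, 0], "fingers": 40}, {"delta_pos": [0, 0, 0], "angular": [0, 0, 0], "fingers": 40}, {"delta_pos": [0, 0, 0], "angular": [0, 0, 0], "fingers": 40}])

```text
time_s: 4.72
eef_pos: [0.572, -0.2871, 0.0343]
tcp_rot: [0.957, -0.289, 0.0, 0.0]
wrist_force: [-0.3, -1.1, -0.8]
grip_width: 0.0573
grip_force: 0.0
```

Request:
play_rows(moves=[{"delta_pos": [0, 0, 0], "angular": [0, 0, 0], "fingers": 30}, {"delta_pos": [0, 0, 0], "angular": [0, 0, 0], "fingers": 30}, {"delta_pos": [0, 0, 0], "angular": [0, 0, 0], "fingers": 30}, {"delta_pos": [0, 0, 0], "angular": [0, 0, 0], "fingers": 30}, {"delta_pos": [0, 0, 0], "angular": [0, 0, 0], "fingers": 30}])

```text
time_s: 5.13
eef_pos: [0.5729, -0.2854, 0.0341]
tcp_rot: [0.957, -0.289, 0.001, -0.001]
wrist_force: [3.3, 7.7, 2.6]
grip_width: 0.0441
grip_force: 30.0
```

```bash
python3 - <<'E'
from h import *
s=read_state()
for k in("eef_pos","tcp_rot","wrist_force","torque","grip_width","grip_force"): print(k,np.round(s[k],4))
E
```

```text
eef_pos [ 0.5729 -0.2854  0.0341]
tcp_rot [ 9.574e-01 -2.889e-01  6.000e-04 -1.100e-03]
wrist_force [3.3405 7.7153 2.6318]
torque [ 1.2707 -0.6592  0.1589]
grip_width 0.0441
grip_force 29.9797
```

Request:
play_rows(moves=[{"delta_pos": [0, -0.005, 0], "angular": [0, 0, 0], "fingers": 30}, {"delta_pos": [0, 0, -0.02], "angular": [0, 0, 0], "fingers": 30}, {"delta_pos": [0, 0, -0.04], "angular": [0, 0, 0], "fingers": 30}, {"delta_pos": [0, 0, -0.07], "angular": [0, 0, 0], "fingers": 30}, {"delta_pos": [0, 0, -0.09], "angular": [0, 0, 0], "fingers": 30}, {"delta_pos": [0, 0, -0.09], "angular": [0, 0, 0], "fingers": 30}, {"delta_pos": [0, 0, -0.09], "angular": [0, 0, 0], "fingers": 30}, {"delta_pos": [0, 0, -0.07], "angular": [0, 0, 0], "fingers": 30}, {"delta_pos": [0, 0, -0.03], "angular": [0, 0, 0], "fingers": 30}, {"delta_pos": [0, 0, 0], "angular": [0, 0, 0], "fingers": 30}, {"delta_pos": [0, 0, 0], "angular": [0, 0, 0], "fingers": 30}, {"delta_pos": [0, 0, 0], "angular": [0, 0, 0], "fingers": 30}])

```text
time_s: 6.13
eef_pos: [0.5715, -0.2846, 0.2301]
tcp_rot: [0.957, -0.289, -0.002, -0.001]
wrist_force: [0.4, 1.0, -5.2]
grip_width: 0.0438
grip_force: 30.0
```

```bash
cat > t.py <<'E'
from h import *
F=[];T=[]
for i in range(6):
    get_image("top");s=read_state();Rt=R.from_quat(s["tcp_rot"]);F.append(s["wrist_force"]);T.append(Rt.inv().apply(s["torque"]))
im=get_image("wrist");save(im,"cur.png")
print(s["time_s"],"pos",np.round(s["eef_pos"],4),"q",np.round(s["tcp_rot"],4),"F",np.round(np.mean(F,0),2),"tool T",np.round(np.mean(T,0),4),np.round(np.std(T,0),4),s["grip_width"],"j",np.round(s["joint_pos"],2))
E
python3 t.py
```

```text
6.4333 pos [ 0.5724 -0.285   0.2322] q [ 9.572e-01 -2.893e-01 -1.000e-03 -2.000e-04] F [ 0.1  -0.29 -4.28] tool T [ 0.0622 -0.0513  0.0125] [0.0356 0.0212 0.0335] 0.044111821998726576 j [-0.54  0.24  1.37 -0.    1.53  1.62]
```

Request:
play_rows(moves=[{"delta_pos": [0, 0, 0], "angular": [0, 0.036, 0], "fingers": 30}, {"delta_pos": [0, 0, 0], "angular": [0, 0.036, 0], "fingers": 30}, {"delta_pos": [0, 0, 0], "angular": [0, 0.036, 0], "fingers": 30}, {"delta_pos": [0, 0, 0], "angular": [0, 0.036, 0], "fingers": 30}, {"delta_pos": [0, 0, 0], "angular": [0, 0.036, 0], "fingers": 30}, {"delta_pos": [0, 0, 0], "angular": [0, 0.03, 0], "fingers": 30}, {"delta_pos": [0, 0, 0], "angular": [0, 0, 0], "fingers": 30}, {"delta_pos": [0, 0, 0], "angular": [0, 0, 0], "fingers": 30}, {"delta_pos": [0, 0, 0], "angular": [0, 0, 0], "fingers": 30}, {"delta_pos": [0, 0, 0], "angular": [0, 0, 0], "fingers": 30}, {"delta_pos": [0, 0, 0], "angular": [0, 0, 0], "fingers": 30}, {"delta_pos": [0, 0, 0], "angular": [0, 0, 0], "fingers": 30}])

```text
time_s: 7.48
eef_pos: [0.5739, -0.2861, 0.2352]
tcp_rot: [0.905, -0.274, 0.31, 0.094]
wrist_force: [-0.6, 0.2, -3.6]
grip_width: 0.044
grip_force: 30.0
```

Request:
play_rows(moves=[{"delta_pos": [0, 0, 0], "angular": [0, -0.03, 0], "fingers": 30}, {"delta_pos": [0, 0, 0], "angular": [0, -0.036, 0], "fingers": 30}, {"delta_pos": [0, 0, 0], "angular": [0, -0.036, 0], "fingers": 30}, {"delta_pos": [0, 0, 0], "angular": [0, -0.036, 0], "fingers": 30}, {"delta_pos": [0, 0, 0], "angular": [0, -0.036, 0], "fingers": 30}, {"delta_pos": [0, 0, 0], "angular": [0, -0.036, 0], "fingers": 30}, {"delta_pos": [0, 0, 0], "angular": [0, 0, 0], "fingers": 30}, {"delta_pos": [0, 0, 0], "angular": [0, 0, 0], "fingers": 30}, {"delta_pos": [0, 0, 0], "angular": [0, 0, 0], "fingers": 30}, {"delta_pos": [0, 0, 0], "angular": [0, 0, 0], "fingers": 30}])

```text
time_s: 8.32
eef_pos: [0.573, -0.2852, 0.235]
tcp_rot: [0.957, -0.289, 0.002, 0.001]
wrist_force: [-0.2, 0.4, -3.5]
grip_width: 0.0439
grip_force: 30.0
```

```bash
python3 t.py
```

```text
8.6167 pos [ 0.5727 -0.2851  0.2349] q [ 9.573e-01 -2.892e-01  1.100e-03  3.000e-04] F [-0.44 -0.22 -4.15] tool T [ 0.0483 -0.0425  0.0019] [0.015  0.0311 0.0239] 0.04410780709608024 j [-0.54  0.24  1.37 -0.    1.53  1.62]
```

Request:
play_rows(moves=[{"delta_pos": [0, 0, 0], "angular": [0, -0.036, 0], "fingers": 30}, {"delta_pos": [0, 0, 0], "angular": [0, -0.036, 0], "fingers": 30}, {"delta_pos": [0, 0, 0], "angular": [0, -0.036, 0], "fingers": 30}, {"delta_pos": [0, 0, 0], "angular": [0, -0.036, 0], "fingers": 30}, {"delta_pos": [0, 0, 0], "angular": [0, -0.036, 0], "fingers": 30}, {"delta_pos": [0, 0, 0], "angular": [0, -0.03, 0], "fingers": 30}, {"delta_pos": [0, 0, 0], "angular": [0, 0, 0], "fingers": 30}, {"delta_pos": [0, 0, 0], "angular": [0, 0, 0], "fingers": 30}, {"delta_pos": [0, 0, 0], "angular": [0, 0, 0], "fingers": 30}, {"delta_pos": [0, 0, 0], "angular": [0, 0, 0], "fingers": 30}, {"delta_pos": [0, 0, 0], "angular": [0, 0, 0], "fingers": 30}, {"delta_pos": [0, 0, 0], "angular": [0, 0, 0], "fingers": 30}])

```text
time_s: 9.67
eef_pos: [0.5732, -0.2853, 0.2382]
tcp_rot: [0.907, -0.274, -0.307, -0.093]
wrist_force: [-0.3, 0.7, -3.5]
grip_width: 0.0438
grip_force: 30.0
```

Request:
play_rows(moves=[{"delta_pos": [0, 0, 0], "angular": [0, 0.03, 0], "fingers": 30}, {"delta_pos": [0, 0, 0], "angular": [0, 0.036, 0], "fingers": 30}, {"delta_pos": [0, 0, 0], "angular": [0, 0.036, 0], "fingers": 30}, {"delta_pos": [0, 0, 0], "angular": [0, 0.036, 0], "fingers": 30}, {"delta_pos": [0, 0, 0], "angular": [0, 0.036, 0], "fingers": 30}, {"delta_pos": [0, 0, 0], "angular": [0, 0.036, 0], "fingers": 30}, {"delta_pos": [0, 0, 0], "angular": [0, 0, 0], "fingers": 30}, {"delta_pos": [0, 0, 0], "angular": [0, 0, 0], "fingers": 30}, {"delta_pos": [0, 0, 0], "angular": [0, 0, 0], "fingers": 30}, {"delta_pos": [0, 0, 0], "angular": [0, 0, 0], "fingers": 30}])

```text
time_s: 10.5
eef_pos: [0.5741, -0.2863, 0.2352]
tcp_rot: [0.957, -0.289, 0.0, -0.0]
wrist_force: [-0.6, -0.3, -3.6]
grip_width: 0.0443
grip_force: 30.0
```

```bash
python3 t.py
```

```text
10.8 pos [ 0.5733 -0.2856  0.2331] q [ 9.572e-01 -2.894e-01 -6.000e-04 -2.000e-04] F [-0.14 -0.28 -4.01] tool T [ 0.0611 -0.0283 -0.0041] [0.0237 0.0297 0.0241] 0.04390436170991361 j [-0.54  0.24  1.37  0.    1.53  1.62]
```

The balance is unchanged after both tips (0.014 against an expected 0.14 N m), so the middle tin is quiet. I'll put it back, shifted slightly towards the bay centre.

Request:
play_rows(moves=[{"delta_pos": [0, -0.004, 0.05], "angular": [0, 0, 0], "fingers": 30}, {"delta_pos": [0, 0, 0.085], "angular": [0, 0, 0], "fingers": 30}, {"delta_pos": [0, 0, 0.085], "angular": [0, 0, 0], "fingers": 30}, {"delta_pos": [0, 0, 0.085], "angular": [0, 0, 0], "fingers": 30}, {"delta_pos": [0, 0, 0.065], "angular": [0, 0, 0], "fingers": 30}, {"delta_pos": [0, 0, 0.03], "angular": [0, 0, 0], "fingers": 30}, {"delta_pos": [0, 0, 0.03], "angular": [0, 0, 0], "fingers": 30}, {"delta_pos": [0, 0, 0.02], "angular": [0, 0, 0], "fingers": 30}, {"delta_pos": [0, 0, 0.02], "angular": [0, 0, 0], "fingers": 30}, {"delta_pos": [0, 0, 0.015], "angular": [0, 0, 0], "fingers": 30}, {"delta_pos": [0, 0, 0.01], "angular": [0, 0, 0], "fingers": 30}, {"delta_pos": [0, 0, 0], "angular": [0, 0, 0], "fingers": 30}])

```text
time_s: 11.85
eef_pos: [0.5737, -0.2839, 0.0355]
tcp_rot: [0.957, -0.289, -0.0, -0.0]
wrist_force: [-0.1, 1.3, -3.7]
grip_width: 0.0438
grip_force: 30.0
```

Request:
play_rows(moves=[{"delta_pos": [0, 0, 0], "angular": [0, 0, 0], "fingers": 30}, {"delta_pos": [0, 0, 0], "angular": [0, 0, 0], "fingers": 30}])

```text
time_s: 12.02
eef_pos: [0.5742, -0.2842, 0.0366]
tcp_rot: [0.957, -0.289, 0.001, 0.0]
wrist_force: [0.4, 0.5, -3.4]
grip_width: 0.0435
grip_force: 30.0
```

Request:
play_rows(moves=[{"delta_pos": [0, 0, 0.005], "angular": [0, 0, 0], "fingers": 30}, {"delta_pos": [0, 0, 0.003], "angular": [0, 0, 0], "fingers": 30}, {"delta_pos": [0, 0, 0], "angular": [0, 0, 0], "fingers": 30}])

```text
time_s: 12.27
eef_pos: [0.5745, -0.2844, 0.0341]
tcp_rot: [0.957, -0.289, 0.001, 0.0]
wrist_force: [-1.2, 0.6, 3.5]
grip_width: 0.0439
grip_force: 30.0
```

Request:
play_rows(moves=[{"delta_pos": [0, 0, 0], "angular": [0, 0, 0], "fingers": 93}, {"delta_pos": [0, 0, 0], "angular": [0, 0, 0], "fingers": 93}, {"delta_pos": [0, 0, 0], "angular": [0, 0, 0], "fingers": 93}, {"delta_pos": [0, 0, 0], "angular": [0, 0, 0], "fingers": 93}, {"delta_pos": [0, 0, 0], "angular": [0, 0, 0], "fingers": 93}, {"delta_pos": [0, 0, 0], "angular": [0, 0, 0], "fingers": 93}, {"delta_pos": [0, 0, -0.04], "angular": [0, 0, 0], "fingers": 93}, {"delta_pos": [0, 0, -0.08], "angular": [0, 0, 0], "fingers": 93}, {"delta_pos": [0, 0, -0.08], "angular": [0, 0, 0], "fingers": 93}, {"delta_pos": [0, 0, -0.04], "angular": [0, 0, 0], "fingers": 93}, {"delta_pos": [0, -0.08, 0], "angular": [0, 0, 0], "fingers": 93}, {"delta_pos": [0, -0.09, 0], "angular": [0, 0, 0], "fingers": 93}])

```text
time_s: 13.27
eef_pos: [0.6123, -0.2294, 0.1312]
tcp_rot: [0.957, -0.291, 0.002, 0.001]
wrist_force: [-0.0, 0.7, -0.6]
grip_width: 0.0932
grip_force: 0.0
```

Request:
play_rows(moves=[{"delta_pos": [0, -0.08, 0], "angular": [0, 0, 0], "fingers": 93}, {"delta_pos": [0, 0, 0], "angular": [0, 0, 0], "fingers": 93}, {"delta_pos": [0, 0, 0], "angular": [0, 0, 0], "fingers": 93}])

```text
time_s: 13.52
eef_pos: [0.6298, -0.199, 0.1283]
tcp_rot: [0.958, -0.288, -0.0, -0.0]
wrist_force: [0.6, -1.0, 0.1]
grip_width: 0.0929
grip_force: 0.0
```

```bash
python3 - <<'E'
from h import *
s=read_state();print(s["eef_pos"],s["tcp_rot"],s["wrist_force"],s["torque"])
im=get_image("wrist");save(im,"w3.png")
for r in masks_of(im,"tin_a_mid")[:4]:
    m=r["pixels"].astype(np.uint8)
    c=max(cv2.findContours(m,0,1)[0],key=cv2.contourArea)[:,0]
    w=np.array([wonz(im,p,s,.056)[:2] for p in c]);b=cv2.minAreaRect((w*1000).astype(np.float32));print(round(r["p"],2),np.round(r["bbox"]),"  rect",np.round(b[0],1),np.round(b[1],1),b[2])
E
```

```text
[ 0.62975596 -0.19897286  0.1282639 ] [ 9.57668210e-01 -2.87874266e-01 -8.37929378e-05 -5.69183289e-06] [ 0.62833526 -0.99125009  0.11436754] [ 0.01818671 -0.03844222 -0.05699845]
0.67 [368. 126. 444. 294.]   rect [ 586.9 -283.2] [ 57.1 134.2] 57.10095977783203
```

View pics/w3.png

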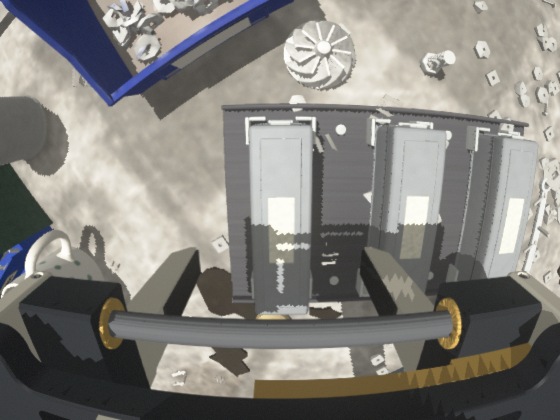

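The wrist view shows the middle tin seated at about (413,200) and the left tin centred under the gripper at about (281,215). I'll go down and grip it.

Request:
play_rows(moves=[{"delta_pos": [0, 0, 0.07], "angular": [0, 0, 0], "fingers": 93}, {"delta_pos": [0, 0, 0.08], "angular": [0, 0, 0], "fingers": 93}, {"delta_pos": [0, 0, 0.06], "angular": [0, 0, 0], "fingers": 80}, {"delta_pos": [0, 0, 0.025], "angular": [0, 0, 0], "fingers": 60}, {"delta_pos": [0, 0, 0], "angular": [0, 0, 0], "fingers": 30}, {"delta_pos": [0, 0, 0], "angular": [0, 0, 0], "fingers": 30}, {"delta_pos": [0, 0, 0], "angular": [0, 0, 0], "fingers": 30}, {"delta_pos": [0, 0, 0], "angular": [0, 0, 0], "fingers": 30}, {"delta_pos": [0, 0, 0], "angular": [0, 0, 0], "fingers": 30}, {"delta_pos": [0, 0, 0], "angular": [0, 0, 0], "fingers": 30}, {"delta_pos": [0, 0, 0], "angular": [0, 0, 0], "fingers": 30}, {"delta_pos": [0, 0, 0], "angular": [0, 0, 0], "fingers": 30}])

```text
time_s: 14.62
eef_pos: [0.6302, -0.2009, 0.0361]
tcp_rot: [0.957, -0.289, 0.001, 0.0]
wrist_force: [0.3, 0.7, 6.8]
grip_width: 0.044
grip_force: 30.0
```

Request:
play_rows(moves=[{"delta_pos": [0, 0, 0], "angular": [0, 0, 0], "fingers": 30}])

```text
time_s: 14.7
eef_pos: [0.6302, -0.2009, 0.0361]
tcp_rot: [0.957, -0.289, 0.001, 0.0]
wrist_force: [0.8, 1.2, 5.1]
grip_width: 0.0439
grip_force: 30.0
```

Request:
play_rows(moves=[{"delta_pos": [0, 0, -0.02], "angular": [0, 0, 0], "fingers": 30}, {"delta_pos": [0, 0, -0.04], "angular": [0, 0, 0], "fingers": 30}, {"delta_pos": [0, 0, -0.07], "angular": [0, 0, 0], "fingers": 30}, {"delta_pos": [0, 0, -0.09], "angular": [0, 0, 0], "fingers": 30}, {"delta_pos": [0, 0, -0.09], "angular": [0, 0, 0], "fingers": 30}, {"delta_pos": [0, 0, -0.09], "angular": [0, 0, 0], "fingers": 30}, {"delta_pos": [0, 0, -0.07], "angular": [0, 0, 0], "fingers": 30}, {"delta_pos": [0, 0, -0.03], "angular": [0, 0, 0], "fingers": 30}, {"delta_pos": [0, 0, 0], "angular": [0, 0, 0], "fingers": 30}, {"delta_pos": [0, 0, 0], "angular": [0, 0, 0], "fingers": 30}, {"delta_pos": [0, 0, 0], "angular": [0, 0, 0], "fingers": 30}, {"delta_pos": [0, 0, 0], "angular": [0, 0, 0], "fingers": 30}])

```text
time_s: 15.7
eef_pos: [0.6275, -0.2, 0.2305]
tcp_rot: [0.957, -0.289, -0.003, -0.0]
wrist_force: [-0.1, -0.4, -6.0]
grip_width: 0.0437
grip_force: 30.0
```

```bash
python3 t.py
```

```text
16.0 pos [ 0.6289 -0.2006  0.2337] q [ 9.572e-01 -2.893e-01 -5.000e-04 -0.000e+00] F [ 0.22 -0.09 -5.44] tool T [ 0.0451 -0.0293  0.007 ] [0.039  0.0245 0.0267] 0.04391471986227163 j [-0.39  0.29  1.31 -0.    1.54  1.77]
```

Request:
play_rows(moves=[{"delta_pos": [0, 0, 0], "angular": [0, 0.036, 0], "fingers": 30}, {"delta_pos": [0, 0, 0], "angular": [0, 0.036, 0], "fingers": 30}, {"delta_pos": [0, 0, 0], "angular": [0, 0.036, 0], "fingers": 30}, {"delta_pos": [0, 0, 0], "angular": [0, 0.036, 0], "fingers": 30}, {"delta_pos": [0, 0, 0], "angular": [0, 0.036, 0], "fingers": 30}, {"delta_pos": [0, 0, 0], "angular": [0, 0.03, 0], "fingers": 30}, {"delta_pos": [0, 0, 0], "angular": [0, 0, 0], "fingers": 30}, {"delta_pos": [0, 0, 0], "angular": [0, 0, 0], "fingers": 30}, {"delta_pos": [0, 0, 0], "angular": [0, 0, 0], "fingers": 30}, {"delta_pos": [0, 0, 0], "angular": [0, 0, 0], "fingers": 30}, {"delta_pos": [0, 0, 0], "angular": [0, 0, 0], "fingers": 30}, {"delta_pos": [0, 0, 0], "angular": [0, 0, 0], "fingers": 30}])

```text
time_s: 17.05
eef_pos: [0.6303, -0.2015, 0.236]
tcp_rot: [0.905, -0.274, 0.311, 0.094]
wrist_force: [-0.8, -0.1, -6.1]
grip_width: 0.0443
grip_force: 30.0
```

Request:
play_rows(moves=[{"delta_pos": [0, 0, 0], "angular": [0, -0.03, 0], "fingers": 30}, {"delta_pos": [0, 0, 0], "angular": [0, -0.036, 0], "fingers": 30}, {"delta_pos": [0, 0, 0], "angular": [0, -0.036, 0], "fingers": 30}, {"delta_pos": [0, 0, 0], "angular": [0, -0.036, 0], "fingers": 30}, {"delta_pos": [0, 0, 0], "angular": [0, -0.036, 0], "fingers": 30}, {"delta_pos": [0, 0, 0], "angular": [0, -0.036, 0], "fingers": 30}, {"delta_pos": [0, 0, 0], "angular": [0, 0, 0], "fingers": 30}, {"delta_pos": [0, 0, 0], "angular": [0, 0, 0], "fingers": 30}, {"delta_pos": [0, 0, 0], "angular": [0, 0, 0], "fingers": 30}, {"delta_pos": [0, 0, 0], "angular": [0, 0, 0], "fingers": 30}])

```text
time_s: 17.88
eef_pos: [0.6292, -0.2004, 0.2358]
tcp_rot: [0.957, -0.289, 0.002, 0.0]
wrist_force: [0.6, 0.5, -5.8]
grip_width: 0.0441
grip_force: 30.0
```

```bash
python3 t.py
```

```text
18.1833 pos [ 0.629  -0.2003  0.2357] q [ 9.573e-01 -2.891e-01  1.200e-03  2.000e-04] F [ 0.07 -0.16 -5.48] tool T [ 0.0624  0.0255 -0.0134] [0.0179 0.0165 0.037 ] 0.043887619757685674 j [-0.39  0.29  1.31 -0.    1.54  1.77]
```

Request:
play_rows(moves=[{"delta_pos": [0, 0, 0], "angular": [0, -0.036, 0], "fingers": 30}, {"delta_pos": [0, 0, 0], "angular": [0, -0.036, 0], "fingers": 30}, {"delta_pos": [0, 0, 0], "angular": [0, -0.036, 0], "fingers": 30}, {"delta_pos": [0, 0, 0], "angular": [0, -0.036, 0], "fingers": 30}, {"delta_pos": [0, 0, 0], "angular": [0, -0.036, 0], "fingers": 30}, {"delta_pos": [0, 0, 0], "angular": [0, -0.03, 0], "fingers": 30}, {"delta_pos": [0, 0, 0], "angular": [0, 0, 0], "fingers": 30}, {"delta_pos": [0, 0, 0], "angular": [0, 0, 0], "fingers": 30}, {"delta_pos": [0, 0, 0], "angular": [0, 0, 0], "fingers": 30}, {"delta_pos": [0, 0, 0], "angular": [0, 0, 0], "fingers": 30}, {"delta_pos": [0, 0, 0], "angular": [0, 0, 0], "fingers": 30}, {"delta_pos": [0, 0, 0], "angular": [0, 0, 0], "fingers": 30}])

```text
time_s: 19.23
eef_pos: [0.6296, -0.2005, 0.2397]
tcp_rot: [0.907, -0.274, -0.305, -0.093]
wrist_force: [0.7, -0.5, -4.8]
grip_width: 0.0437
grip_force: 30.0
```

Request:
play_rows(moves=[{"delta_pos": [0, 0, 0], "angular": [0, 0.03, 0], "fingers": 30}, {"delta_pos": [0, 0, 0], "angular": [0, 0.036, 0], "fingers": 30}, {"delta_pos": [0, 0, 0], "angular": [0, 0.036, 0], "fingers": 30}, {"delta_pos": [0, 0, 0], "angular": [0, 0.036, 0], "fingers": 30}, {"delta_pos": [0, 0, 0], "angular": [0, 0.036, 0], "fingers": 30}, {"delta_pos": [0, 0, 0], "angular": [0, 0.036, 0], "fingers": 30}, {"delta_pos": [0, 0, 0], "angular": [0, 0, 0], "fingers": 30}, {"delta_pos": [0, 0, 0], "angular": [0, 0, 0], "fingers": 30}, {"delta_pos": [0, 0, 0], "angular": [0, 0, 0], "fingers": 30}, {"delta_pos": [0, 0, 0], "angular": [0, 0, 0], "fingers": 30}])

```text
time_s: 20.07
eef_pos: [0.6306, -0.2015, 0.2362]
tcp_rot: [0.957, -0.29, 0.0, -0.0]
wrist_force: [0.8, -0.6, -5.3]
grip_width: 0.0441
grip_force: 30.0
```

```bash
python3 t.py
```

```text
20.3667 pos [ 0.6297 -0.2011  0.2339] q [ 9.572e-01 -2.896e-01 -4.000e-04 -1.000e-04] F [-0.25  0.12 -5.67] tool T [ 0.0633 -0.0803 -0.0008] [0.025  0.03   0.0262] 0.043926901633401745 j [-0.39  0.3   1.3   0.    1.54  1.77]
```

After tipping, the torque went from +0.026 to -0.080, with the right sign and a shift near 0.11 N m, so this looks like the rattler. I'll confirm with one more tip.

Request:
play_rows(moves=[{"delta_pos": [0, 0, 0], "angular": [0, 0.036, 0], "fingers": 30}, {"delta_pos": [0, 0, 0], "angular": [0, 0.036, 0], "fingers": 30}, {"delta_pos": [0, 0, 0], "angular": [0, 0.036, 0], "fingers": 30}, {"delta_pos": [0, 0, 0], "angular": [0, 0.036, 0], "fingers": 30}, {"delta_pos": [0, 0, 0], "angular": [0, 0.036, 0], "fingers": 30}, {"delta_pos": [0, 0, 0], "angular": [0, 0.03, 0], "fingers": 30}, {"delta_pos": [0, 0, 0], "angular": [0, 0, 0], "fingers": 30}, {"delta_pos": [0, 0, 0], "angular": [0, 0, 0], "fingers": 30}, {"delta_pos": [0, 0, 0], "angular": [0, 0, 0], "fingers": 30}, {"delta_pos": [0, 0, 0], "angular": [0, 0, 0], "fingers": 30}, {"delta_pos": [0, 0, 0], "angular": [0, 0, 0], "fingers": 30}, {"delta_pos": [0, 0, 0], "angular": [0, 0, 0], "fingers": 30}])

```text
time_s: 21.42
eef_pos: [0.6304, -0.2015, 0.2361]
tcp_rot: [0.905, -0.274, 0.311, 0.094]
wrist_force: [0.7, 0.1, -6.0]
grip_width: 0.0437
grip_force: 30.0
```

Request:
play_rows(moves=[{"delta_pos": [0, 0, 0], "angular": [0, -0.03, 0], "fingers": 30}, {"delta_pos": [0, 0, 0], "angular": [0, -0.036, 0], "fingers": 30}, {"delta_pos": [0, 0, 0], "angular": [0, -0.036, 0], "fingers": 30}, {"delta_pos": [0, 0, 0], "angular": [0, -0.036, 0], "fingers": 30}, {"delta_pos": [0, 0, 0], "angular": [0, -0.036, 0], "fingers": 30}, {"delta_pos": [0, 0, 0], "angular": [0, -0.036, 0], "fingers": 30}, {"delta_pos": [0, 0, 0], "angular": [0, 0, 0], "fingers": 30}, {"delta_pos": [0, 0, 0], "angular": [0, 0, 0], "fingers": 30}, {"delta_pos": [0, 0, 0], "angular": [0, 0, 0], "fingers": 30}, {"delta_pos": [0, 0, 0], "angular": [0, 0, 0], "fingers": 30}])

```text
time_s: 22.25
eef_pos: [0.6294, -0.2004, 0.2359]
tcp_rot: [0.957, -0.289, 0.002, 0.0]
wrist_force: [0.1, -0.3, -4.5]
grip_width: 0.0439
grip_force: 30.0
```

```bash
python3 t.py
```

```text
22.55 pos [ 0.6291 -0.2003  0.2357] q [ 9.573e-01 -2.892e-01  1.300e-03  2.000e-04] F [ 0.07 -0.08 -5.05] tool T [ 0.0304  0.0147 -0.0159] [0.0386 0.0297 0.0267] 0.04417893505567137 j [-0.39  0.29  1.31 -0.    1.54  1.77]
```

Confirmed: the torque is back at +0.015. I'll carry the left tin straight ahead and up.

Request:
play_rows(moves=[{"delta_pos": [0, 0, -0.04], "angular": [0, 0, 0], "fingers": 30}, {"delta_pos": [0, 0, -0.08], "angular": [0, 0, 0], "fingers": 30}, {"delta_pos": [-0.015, -0.013, -0.04], "angular": [0, 0, 0], "fingers": 30}, {"delta_pos": [-0.03, -0.028, 0], "angular": [0, 0, 0], "fingers": 30}, {"delta_pos": [-0.045, -0.042, 0], "angular": [0, 0, 0], "fingers": 30}, {"delta_pos": [-0.05, -0.047, 0], "angular": [0, 0, 0], "fingers": 30}, {"delta_pos": [-0.05, -0.047, 0], "angular": [0, 0, 0], "fingers": 30}, {"delta_pos": [-0.05, -0.047, 0], "angular": [0, 0, 0], "fingers": 30}, {"delta_pos": [-0.05, -0.045, 0], "angular": [0, 0, 0], "fingers": 30}, {"delta_pos": [-0.045, -0.04, 0], "angular": [0, 0, 0], "fingers": 30}, {"delta_pos": [-0.03, -0.028, 0], "angular": [0, 0, 0], "fingers": 30}, {"delta_pos": [-0.014, -0.013, 0], "angular": [0, 0, 0], "fingers": 30}])

```text
time_s: 23.6
eef_pos: [0.58, 0.0022, 0.2989]
tcp_rot: [0.958, -0.288, 0.001, -0.0]
wrist_force: [0.1, 0.6, -4.9]
grip_width: 0.044
grip_force: 30.0
```

Request:
play_rows(moves=[{"delta_pos": [0, 0, 0], "angular": [0, 0, 0], "fingers": 30}, {"delta_pos": [0, 0, 0], "angular": [0, 0, 0], "fingers": 30}, {"delta_pos": [0, 0, 0], "angular": [0, 0, 0], "fingers": 30}, {"delta_pos": [0, 0, 0], "angular": [0, 0, 0], "fingers": 30}, {"delta_pos": [0, 0, 0], "angular": [0, 0, 0], "fingers": 30}, {"delta_pos": [0, 0, 0], "angular": [0, 0, 0], "fingers": 30}, {"delta_pos": [0, 0, 0], "angular": [0, 0, 0], "fingers": 30}, {"delta_pos": [0, 0, 0], "angular": [0, 0, 0], "fingers": 30}])

```text
time_s: 24.27
eef_pos: [0.5806, -0.0004, 0.2983]
tcp_rot: [0.957, -0.29, 0.0, 0.0]
wrist_force: [0.2, -0.5, -6.1]
grip_width: 0.0436
grip_force: 30.0
```

```bash
python3 t.py; python3 - <<'E'
from h import *
im=get_image("scene");g=im["img"][140:320,160:440,::-1];cv2.imwrite("pics/s2.png",cv2.resize(g,None,fx=2.8,fy=2.8,interpolation=2))
E
```

```text
24.5667 pos [ 5.805e-01 -1.000e-04  2.984e-01] q [ 9.572e-01 -2.894e-01  2.000e-04  0.000e+00] F [ 0.04  0.1  -5.19] tool T [ 0.0666  0.0268 -0.0092] [0.0376 0.0276 0.023 ] 0.04365223821355537 j [-0.09  0.06  1.45 -0.    1.63  2.07]
```

View pics/s2.png

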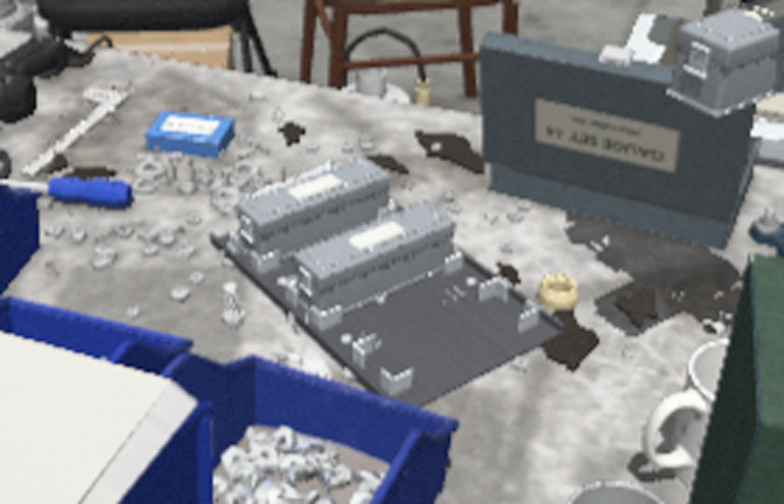

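View pics/cur.png

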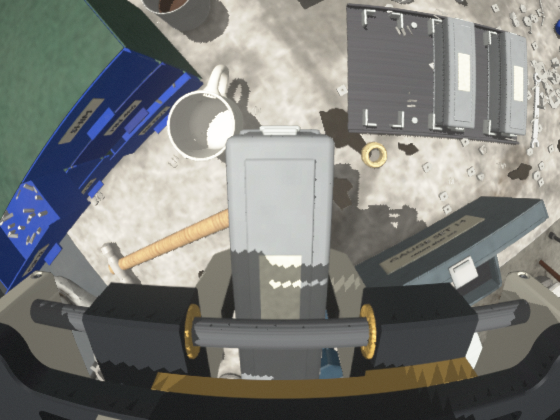

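The scene crop shows the middle and right tins seated in the rack at about (375,250) and (315,200), the ring at (558,290), and the held tin level at (725,60). The wrist view shows the tin square in the pads, so I'm handing in.

```bash
python3 -c "
from workcell import *
print(close_job())"
```

```text
the job is handed in; nothing more can be done
None
```

The rattling tin was the one in the left-hand bay (bay_2); I handed the job in with it held still, level and lid up at (0.58, 0.00, 0.30), and the other two tins home in the rack.

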